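# Put the T-handle pins back in their racks by length

## Task

Three loose steel T-handle pins on the bench differ only in length, and each of the three green racks holds one pin of one length with an empty place beside it. Lay each loose pin in the empty place of the rack made for its length, lying level in its notches between the end plates with its handle towards the same side as the pin already there. Set the pins down gently, do not drop them in, and leave the pins already in the racks where they are.

Things in the scene. Friction and masses are not known exactly. Their poses are not given: they have to be found in the camera images.
- pin_short_centre (a point): The shortest loose T-handle pin, 80 mm long over all: round steel shank 14 mm thick, at one end a round cross handle 14 mm thick, 40 mm wide. The point is on the shank's axis, half-way along the 80 mm, near its balance point. x runs from handle to tip, y along the cross handle, z up. Starts flat on the bench (point 7 mm up) at yaw 1.02 to 2.12 rad; 85 to 200 g.
- pin_short_handle (a point): The middle of that pin's cross handle, 33 mm from the centre point towards -x. Axes as the pin's.
- pin_short_tip (a point): The tip end of that pin, on its axis, 40 mm from the centre point towards +x. Axes as the pin's.
- pin_mid_centre (a point): The middle-length loose T-handle pin, 98 mm long over all: round steel shank 14 mm thick, at one end a round cross handle 14 mm thick, 40 mm wide. The point is on the shank's axis, half-way along the 98 mm, near its balance point. x runs from handle to tip, y along the cross handle, z up. Starts flat on the bench (point 7 mm up) at yaw 1.02 to 2.12 rad; 85 to 200 g.
- pin_mid_handle (a point): The middle of that pin's cross handle, 42 mm from the centre point towards -x. Axes as the pin's.
- pin_mid_tip (a point): The tip end of that pin, on its axis, 49 mm from the centre point towards +x. Axes as the pin's.
- pin_long_centre (a point): The longest loose T-handle pin, 116 mm long over all: round steel shank 14 mm thick, at one end a round cross handle 14 mm thick, 40 mm wide. The point is on the shank's axis, half-way along the 116 mm, near its balance point. x runs from handle to tip, y along the cross handle, z up. Starts flat on the bench (point 7 mm up) at yaw 1.02 to 2.12 rad; 85 to 200 g.
- pin_long_handle (a point): The middle of that pin's cross handle, 51 mm from the centre point towards -x. Axes as the pin's.
- pin_long_tip (a point): The tip end of that pin, on its axis, 58 mm from the centre point towards +x. Axes as the pin's.
- place_short (a point): Empty place in the rack for 80 mm pins (right one of its two, as the robot sees it): where the pin's centre point lies when seated, level, 26 mm over the bench. x is the direction from handle to tip (away from the robot, yaw within 0.12 rad), z up. The shank rests in 90-degree V notches, 29 mm high at their tops; the pin's underside is then 19 mm over the bench.
- rack_short: Fixed green steel rack for 80 mm pins, 122 mm wide, 96 mm long, two places 60 mm apart; origin under its centre, axes as its place's. Two notched cross rails, 6 mm thick, stand 18.5 mm to -x and 23 mm to +x; between them fingers can reach down to the base plate (4 mm high). End plates 31 mm high, 88 mm apart inside, leave the right pin 4 mm at each end.
- stock_short_centre (a point): Centre of the 80 mm pin already lying in the other place of that rack, its handle towards the robot; same shape and axes as the loose pin.
- place_mid (a point): Empty place in the rack for 98 mm pins (left one of its two, as the robot sees it): where the pin's centre point lies when seated, level, 26 mm over the bench. x is the direction from handle to tip (away from the robot, yaw within 0.12 rad), z up. The shank rests in 90-degree V notches, 29 mm high at their tops; the pin's underside is then 19 mm over the bench.
- rack_mid: Fixed green steel rack for 98 mm pins, 122 mm wide, 114 mm long, two places 60 mm apart; origin under its centre, axes as its place's. Two notched cross rails, 6 mm thick, stand 27.5 mm to -x and 32 mm to +x; between them fingers can reach down to the base plate (4 mm high). End plates 31 mm high, 106 mm apart inside, leave the right pin 4 mm at each end.
- stock_mid_centre (a point): Centre of the 98 mm pin already lying in the other place of that rack, its handle towards the robot; same shape and axes as the loose pin.
- place_long (a point): Empty place in the rack for 116 mm pins (right one of its two, as the robot sees it): where the pin's centre point lies when seated, level, 26 mm over the bench. x is the direction from handle to tip (away from the robot, yaw within 0.12 rad), z up. The shank rests in 90-degree V notches, 29 mm high at their tops; the pin's underside is then 19 mm over the bench.
- rack_long: Fixed green steel rack for 116 mm pins, 122 mm wide, 132 mm long, two places 60 mm apart; origin under its centre, axes as its place's. Two notched cross rails, 6 mm thick, stand 36.5 mm to -x and 41 mm to +x; between them fingers can reach down to the base plate (4 mm high). End plates 31 mm high, 124 mm apart inside, leave the right pin 4 mm at each end.
- stock_long_centre (a point): Centre of the 116 mm pin already lying in the other place of that rack, its handle towards the robot; same shape and axes as the loose pin.
Mind the look-alikes: they are no part of the job. Leave any brown look-alike of the part that bears pin_short_centre alone. What is shaped like the part that bears pin_long_centre but red is not meant.

How it is judged:
By the outcome, as a careful person would: the job done as asked, in the order asked, and still so for the second after the job is handed in, with the robot touching nothing.
It also fails if it takes over 72 s, if anything falls off the work surface, if the arm or the gripper's body presses on something with over 40 N, if the wrist force passes 120 N, or if a joint passes its speed limit or range.

## Robot

A 6-joint arm with a two-finger parallel gripper is mounted at the origin on the work surface. World frame = base frame: x ahead of the robot, y to its left, z up, the work surface at z = 0. Lengths are in m, angles in rad, forces in N, time in s.
With the tool pointing down it reaches from about 0.4 to 0.825 m from the base axis. Payload 7 kg.
Tool frame: the origin (TCP) lies at the very end of the fingers, on their centre line; the grasp point (between the pads) lies 19 mm behind it; z points along the fingers, y is the direction in which the jaws open and shut (so a half turn about z gives the same grasp; the last joint's range is limited). The gripper opens to 88 mm and grips with 3 to 60 N. Pads are 19 mm wide; open, the fingers measure 130 mm over their backs; the gripper's body (78 mm by 193 mm) begins 47 mm behind the grasp point.
Start: joints at [-0.837, 0.359, 0.012, 0, -1.224, -0.288], TCP at [0.291, -0.609, 0.199] pointing down, gripper open.
Joint ranges: [-3.07, 3.07], [-1.43, 2.12], [-1.02, 1.25], [-3.03, 1.67], [-3.05, -0], [-3.03, 3.03]. Speed limits (rad/s): [2.39, 2.39, 3.01, 3.14, 3.14, 3.14].

## Interface

Orientations are given as [roll, pitch, yaw] about the fixed x, y, z axes, in that order (R = Rz(yaw) Ry(pitch) Rx(roll)).
In Python, from station import arm, optics, outline_of, spot_point gives the robot as it stands.
- The arm moves only by the shell command python3 -m crank 'ROWS' [FORCE]. ROWS is JSON, a list of rows, each a list of 3 entries, a list of its own where there are three numbers: the opening in per cent of the stroke, from 0 (shut) to 100 (fully open), then the shift along the tool's x, y, z in cm, then the turn, a rotation vector about the tool's x, y, z in rad. In form: [[jaw, [dx, dy, dz], [ax, ay, az]], ...]. A call has 1 to 12 rows; each row shifts and turns the commanded pose from where the row before left it, along the tool's axes as they then stand; what a row does not reach is not made up. A row lasts 1/10 s, in which the tool goes at most 50 mm and 8.59 degrees, less where a joint would pass 70% of its speed; a pose out of reach is approached as far as the arm can. A call is refused whole if a number of a shift passes 5 or a number of a turn 0.15, either way. A call with a gripper value outside its range is refused whole. The fingers move at their own pace and stop on an object; FORCE is the grip in N (left out, the last holds). Time passes only in rows, so rows that do not move let the fingers close. It gives the time, the measured TCP pose, the force and the opening at its end, in the units of the state.
- arm.get_state(): the state, without advancing time (a new reading comes with each control period).
- optics.grab_frame(name): name is "scene" or "top" or "wrist"; returns (picture, depth): 384x512x3 uint8, red, green, blue; 384x512 float32, m along the optical axis (not along the pixel's ray), 0 where there is no reading.
- optics.camera_model(name): a dict with "K" (3x3 intrinsics, pixels), "k1" (the pictures are not rectified: a ray, as slopes to the right and down, at radius r is drawn at 1 + k1 r^2 times it, then the intrinsics apply), "T" (4x4, takes a point from camera to world coordinates); the wrist camera has in their place "T_tool_cam" (4x4, takes a point from camera to tool coordinates, whose origin is the TCP and whose axes are the flange's). Camera axes: x right, y up, looking along -z (the intrinsics and any distortion apply to the point x, -y, -z); pixel columns grow to the right and rows downward; lengths in m; the calibration is good to about 2 mm. A picture is of the moment at which its call begins: read the wrist's pose just before it. camera_model takes no time and is no camera call.
- arm.job_done(): hands the job in, once; it reports no verdict.
Trained networks look in the newest picture that a camera, given by its name, has taken for a name from the list of things; names that differ only in an ending like _2 or _b are one class to them, and where a whole thing is asked for, a point or a joint stands for the part that bears it (a point fixed in the world has none). Each returns a list of dicts, best first, with "conf" (0 to 1); they miss things now and then, are a little off and sometimes report something else, mostly with a low value. They report only what shows in the picture. A call takes as long as a camera call. They do not tell look-alikes from the thing itself.
- outline_of(camera, name): "region" (384x512 bool, what is visible of it) and "uv" ([column, row] in pixels, amid what is visible of it).
- spot_point(camera, name): "uv" ([column, row] in pixels: a listed point, or the origin of a listed thing).
The state is a dict: "t": time; "q": joint angles; "qd": joint speeds; "joint_efforts": joint torques, N m; "eef_pos": TCP position; "ee_rot": TCP orientation; "force": force on the tool from outside, world axes, zero at the start; "moment": the same for the moment, N m; "width": finger opening in m.
Only numpy, scipy, OpenCV 4.12 (cv2) and the standard library are available. Lean on these libraries where they do the work, as an engineer would, in place of code of your own. Each camera call takes 0.05 s, during which the arm holds its last target. There are 200 camera calls.

## Working session

There is one attempt and no reset: what is moved stays moved. The work goes in short steps, Python scripts to look and compute and a shell command to move; the robot and the scene stay as the last step left them, time stands still between calls to the robot, and variables do not carry over. Pictures are saved under pics/ and viewed, on a budget of 10 in all, crops included, one or two more only if the job needs it, and the job is handed in when it is done.

```bash
ls; mkdir -p pics; cat > h.py <<'E'
import numpy as np, cv2
from scipy.spatial.transform import Rotation as R
from station import arm, optics, outline_of, spot_point
def toolT(s):
    T=np.eye(4); T[:3,:3]=R.from_euler('xyz',s['ee_rot']).as_matrix(); T[:3,3]=s['eef_pos']; return T
def camT(name,s=None):
    m=optics.camera_model(name)
    T=np.array(m['T']) if 'T' in m else toolT(s or arm.get_state())@np.array(m['T_tool_cam'])
    return np.array(m['K']),m['k1'],T
def ray(name,uv,s=None):
    K,k,T=camT(name,s)
    d=np.array([(uv[0]-K[0,2])/K[0,0],(uv[1]-K[1,2])/K[1,1]]); x=d.copy()
    for _ in range(20): x=d/(1+k*(x@x))
    return T[:3,3],T[:3,:3]@np.array([x[0],-x[1],-1.])
def onz(name,uv,z,s=None):
    o,d=ray(name,uv,s); return o+d*(z-o[2])/d[2]
def proj(name,P,s=None):
    K,k,T=camT(name,s); p=T[:3,:3].T@(np.array(P)-T[:3,3]); x=np.array([p[0],-p[1]])/-p[2]
    x=x*(1+k*(x@x)); return [K[0,0]*x[0]+K[0,2],K[1,1]*x[1]+K[1,2]]
def save(name,img): cv2.imwrite('pics/'+name,img[...,::-1])
E
python3 - <<'E'
from h import *
for c in ('scene','top'):
    im,d=optics.grab_frame(c); save(c+'0.png',im); print(c,camT(c)[2].round(3).tolist())
    for n in 'short mid long'.split():
        for p,z in (('pin_%s_centre',.007),('pin_%s_handle',.007),('pin_%s_tip',.007),('place_%s',.026),('stock_%s_centre',.026),('rack_%s',.0)):
            for r in spot_point(c,p%n)[:3]:
                print(p%n,round(r['conf'],2),np.round(r['uv']).tolist(),onz(c,r['uv'],z)[:2].round(4))
print(arm.get_state())
E
```

```text
pics
scene [[-0.868, -0.407, 0.284, 0.735], [0.496, -0.7, 0.514, 0.502], [-0.01, 0.587, 0.809, 0.828], [0.0, 0.0, 0.0, 1.0]]
pin_short_centre 0.67 [344.0, 244.0] [0.3384 0.2231]
pin_short_centre 0.65 [273.0, 211.0] [0.4345 0.0583]
pin_short_centre 0.52 [294.0, 259.0] [0.4622 0.1959]
pin_short_handle 0.59 [288.0, 248.0] [0.4597 0.1653]
pin_short_handle 0.52 [354.0, 238.0] [0.3092 0.2202]
pin_short_tip 0.76 [330.0, 249.0] [0.3755 0.216 ]
pin_short_tip 0.73 [308.0, 265.0] [0.4416 0.2237]
place_short 0.8 [186.0, 210.0] [ 0.6255 -0.0389]
stock_short_centre 0.59 [197.0, 229.0] [0.6234 0.022 ]
rack_short 0.56 [194.0, 226.0] [ 0.6235 -0.0029]
pin_mid_centre 0.62 [227.0, 145.0] [ 0.4312 -0.1939]
pin_mid_handle 0.46 [218.0, 137.0] [ 0.4383 -0.2349]
pin_mid_handle 0.23 [295.0, 255.0] [0.454 0.188]
pin_mid_tip 0.53 [237.0, 153.0] [ 0.4212 -0.1542]
place_mid 0.86 [225.0, 298.0] [0.6447 0.2059]
stock_mid_centre 0.72 [221.0, 288.0] [0.642  0.1818]
stock_mid_centre 0.65 [216.0, 269.0] [0.63   0.1374]
stock_mid_centre 0.56 [310.0, 265.0] [0.4451 0.2324]
rack_mid 0.91 [222.0, 289.0] [0.6362 0.1749]
ra
[... 2364 characters left out ...]
 -0.1459]
rack_long 0.76 [333.0, 133.0] [ 0.6501 -0.1738]
{'t': 1.9, 'q': array([-8.36879391e-01,  3.58592871e-01,  1.18870152e-02, -1.14329037e-05,
       -1.22409966e+00, -2.88107342e-01]), 'qd': array([-0.00089696, -0.00216542, -0.00033169, -0.00065461,  0.00031679,
       -0.00150722]), 'joint_efforts': array([-1.27589570e-03, -5.82353067e+01,  2.93276739e+01,  7.00248554e+00,
        1.22313917e-02, -4.35720835e-05]), 'eef_pos': array([ 0.29102829, -0.60900385,  0.19875813]), 'ee_rot': array([ 3.14158079e+00,  7.69905532e-06, -2.69578694e+00]), 'force': array([-0.9205954 ,  0.94535208, -0.5091788 ]), 'moment': array([ 0.05111005,  0.04536009, -0.0052273 ]), 'width': 0.08736781715645614}
```

```bash
python3 -c "
import cv2
a=cv2.imread('pics/top0.png')[90:330,130:400]
cv2.imwrite('pics/top0c.png',cv2.resize(a,None,fx=2.5,fy=2.5,interpolation=cv2.INTER_CUBIC))"
```

```text
(no output)
```

View pics/top0c.png

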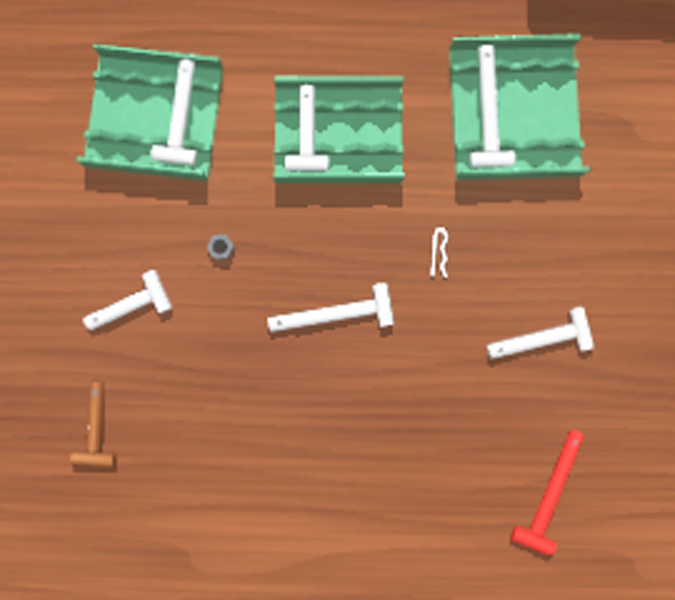

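```bash
cat >> h.py <<'E'
def go(p,yaw,n):
    "constant row, repeated n times, from the current pose to TCP p, pointing down, tool yaw"
    from scipy.linalg import logm
    s=arm.get_state(); G=np.eye(4); G[:3,:3]=R.from_euler('xyz',[np.pi,0,yaw]).as_matrix(); G[:3,3]=p
    D=np.linalg.inv(toolT(s))@G; w=R.from_matrix(D[:3,:3]).as_rotvec()/n
    M=sum(R.from_rotvec(w*k).as_matrix() for k in range(n)); d=np.linalg.solve(M,D[:3,3])*100
    print('at',s['eef_pos'].round(4),'yaw',round(s['ee_rot'][2],3),'t',round(s['t'],2),'width',round(s['width'],4)); print(n,'x',d.round(2).tolist(),w.round(3).tolist())
E
python3 - <<'E'
from h import *
print(np.array(optics.camera_model('wrist')['T_tool_cam']).round(3).tolist(),optics.camera_model('wrist')['K'])
go([.425,-.197,.2],1.714-np.pi,12)
E
```

```text
[[0.0, 0.97, 0.243, 0.066], [1.0, -0.0, -0.001, 0.001], [-0.001, 0.243, -0.97, -0.187], [0.0, 0.0, 0.0, 1.0]] [[338.77205259   0.         253.37861817]
 [  0.         338.77205259 191.17283315]
 [  0.           0.           1.        ]]
at [ 0.291  -0.609   0.1988] yaw -2.696 t 1.9 width 0.0874
12 x [-3.76, 0.88, -0.01] [0.0, 0.0, -0.106]
```

```bash
python3 -m crank '[[45,[-3.76,0.88,0.5],[0,0,-0.106]],[45,[-3.76,0.88,0.5],[0,0,-0.106]],[45,[-3.76,0.88,0.5],[0,0,-0.106]],[45,[-3.76,0.88,0.5],[0,0,-0.106]],[45,[-3.76,0.88,0.5],[0,0,-0.106]],[45,[-3.76,0.88,0.5],[0,0,-0.106]],[45,[-3.76,0.88,0.5],[0,0,-0.106]],[45,[-3.76,0.88,0.5],[0,0,-0.106]],[45,[-3.76,0.88,0.5],[0,0,-0.106]],[45,[-3.76,0.88,0.5],[0,0,-0.106]],[45,[-3.76,0.88,0.5],[0,0,-0.106]],[45,[-3.76,0.88,0.5],[0,0,-0.106]]]' 20
cat > look.py <<'E'
import sys
from h import *
n=sys.argv[1]; z=float(sys.argv[2]); zt=float(sys.argv[3])  # n: pin_mid ..; z plane
L={'short':80,'mid':98,'long':116}[n.split('_')[1]]/1000
s=arm.get_state(); im,d=optics.grab_frame('wrist'); save(sys.argv[4]+'.png',im)
g=toolT(s)[:2,3]
r=outline_of('wrist',n+'_centre'); reg=None
for q in r:
    c=onz('wrist',q['uv'],z,s)[:2]; print('outline',round(q['conf'],2),np.round(q['uv']),c.round(4),q['region'].sum())
    if reg is None and np.hypot(*(c-g))<.06: reg=q['region']
for p in ('_handle','_centre','_tip'):
    for q in spot_point('wrist',n+p)[:2]: print(p,round(q['conf'],2),np.round(q['uv']),onz('wrist',q['uv'],z,s)[:2].round(4))
if reg is not None:
    uv=np.argwhere(reg)[:,::-1]; P=np.array([onz('wrist',u,z,s)[:2] for u in uv])
    c,sz,a=cv2.minAreaRect(P.astype(np.float32)*1000)   # T: long side = length, handle = widest part
    B=cv2.boxPoints((c,sz,a)); e=[B[1]-B[0],B[2]-B[1]]; e=max(e,key=np.linalg.norm); u=e/np.linalg.norm(e)
    t=(P*1000-c)@u; w=(P*1000-c)@np.array([-u[1],u[0]])
    if (abs(w)[t>0]>12).sum()>(abs(w)[t<0]>12).sum(): u=-u; t=-t; w=(P*1000-c)@np.array([-u[1],u[0]])
    sh=(t>-np.linalg.norm(e)/2+22); b=np.polyfit(t[sh],w[sh],1); ang=np.arctan2(u[1],u[0])+np.arctan(b[0])
    cc=(np.array(c)+np.array([-u[1],u[0]])*b[1])/1000
    print('rect size',np.round(sz,1),'centre',cc.round(4),'yaw',round(ang,3))
    go([*(cc+.002*np.array([np.cos(ang),np.sin(ang)])),zt],ang-np.pi,6)
E
python3 look.py pin_mid .007 .06 w1
```

```text
t: 3.1
eef_pos: [0.4241, -0.1955, 0.1387]
ee_rot: [-3.141, -0.0, -1.419]
force: [0.2, 1.5, -0.6]
width: 0.0396
outline 0.91 [249. 154.] [ 0.4303 -0.2159] 1856
_handle 0.84 [248. 132.] [ 0.4345 -0.236 ]
_centre 0.69 [252. 170.] [ 0.4254 -0.2011]
_tip 0.84 [258. 218.] [ 0.4122 -0.1542]
rect size [ 39.  101.3] centre [ 0.425  -0.1992] yaw 1.827
at [ 0.4246 -0.197   0.1393] yaw -1.424 t 3.35 width 0.0393
6 x [0.0, 0.0, 1.32] [-0.0, -0.0, -0.018]
```

View pics/w1.png

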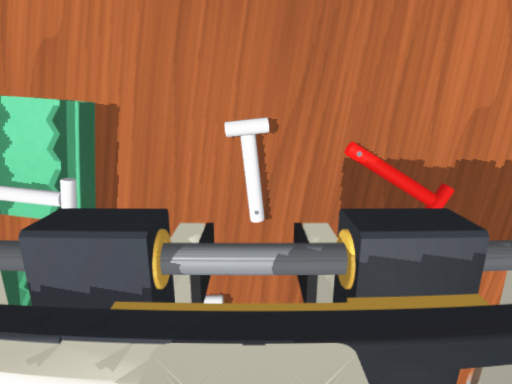

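```bash
python3 -m crank '[[45,[0,0,2.3],[0,0,-0.036]],[45,[0,0,2.3],[0,0,-0.036]],[45,[0,0,2.3],[0,0,-0.036]],[45,[0,0,2.3],[0,0,0]],[45,[0,0,2.3],[0,0,0]],[45,[0,0,1.4],[0,0,0]],[45,[0,0,0.7],[0,0,0]],[0,[0,0,0],[0,0,0]],[0,[0,0,0],[0,0,0]],[0,[0,0,0],[0,0,0]],[0,[0,0,0],[0,0,0]],[0,[0,0,0],[0,0,0]]]' 40
python3 - <<'E'
from h import *
s=arm.get_state(); print(s['width'],s['ee_rot'],s['eef_pos'])
for q,z in (('place_mid',.026),('stock_mid_centre',.026),('rack_mid',0)): print(q,[(round(r['conf'],2),onz('top',r['uv'],z)[:2].round(4)) for r in spot_point('top',q)])
E
```

```text
t: 4.55
eef_pos: [0.4244, -0.1969, 0.0033]
ee_rot: [-3.14, -0.0, -1.316]
force: [-0.0, -0.7, 0.4]
width: 0.0049
0.004938400028208697 [-3.14043264e+00 -3.48502828e-04 -1.31571457e+00] [ 0.42438307 -0.19694805  0.00332606]
place_mid [(0.84, array([0.6319, 0.2037]))]
stock_mid_centre [(0.57, array([0.6332, 0.1401]))]
rack_mid [(0.7, array([0.637 , 0.1725]))]
```

```bash
python3 look.py pin_mid .007 .06 w2; python3 - <<'E'
from h import *
im,d=optics.grab_frame('scene'); a=cv2.resize(im[80:230,180:340],None,fx=3,fy=3); 
w=cv2.imread('pics/w2.png')[...,::-1]; b=np.zeros((450,480+512,3),np.uint8); b[:,:480]=a; b[:384,480:]=w; save('v2.png',cv2.resize(b,(793,360)))
E
```

```text
outline 0.9 [249. 153.] [ 0.4359 -0.235 ] 3851
_centre 0.64 [251. 216.] [ 0.4258 -0.2006]
_tip 0.93 [250. 294.] [ 0.4138 -0.1525]Traceback (most recent call last):
  File "look.py", line 14, in <module>
    uv=np.argwhere(reg)[:,::-1]; P=np.array([onz('wrist',u,z,s)[:2] for u in uv])
                                             ~~~^^^^^^^^^^^^^^^
  File "h.py", line 16, in onz
    o,d=ray(name,uv,s); return o+d*(z-o[2])/d[2]
        ~~~^^^^^^^^^^^
  File "h.py", line 11, in ray
    K,k,T=camT(name,s)
          ~~~~^^^^^^^^
  File "h.py", line 7, in camT
    m=optics.camera_model(name)
ValueError: time passes only in moves, steps and waits
```

View pics/v2.png

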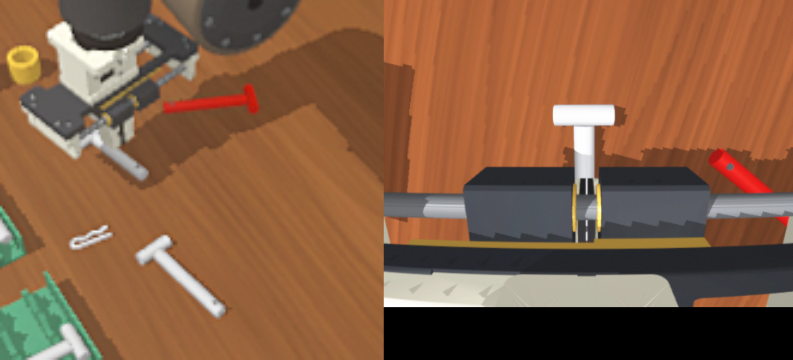

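```bash
sed -i 's/^def camT/import functools\nCM=functools.lru_cache(None)(lambda n: optics.camera_model(n))\ndef camT/; s/    m=optics.camera_model(name)/    m=CM(name)/' h.py
python3 - <<'E'
from h import *
w=cv2.imread('pics/w2.png')[120:350,150:360]; im,d=optics.grab_frame('scene'); a=im[95:165,190:260,::-1]
b=np.hstack([cv2.resize(w,(420,460),interpolation=cv2.INTER_CUBIC),cv2.resize(a,(380,460),interpolation=cv2.INTER_CUBIC)]); cv2.imwrite('pics/v3.png',b)
s=arm.get_state(); print(s['t'],s['width'],s['eef_pos'],s['force'])
E
```

```text
5.05 0.0002774491872892256 [ 0.42396762 -0.19693732  0.00275145] [ 0.20986955 -0.12959614 -0.02570875]
```

View pics/v3.png

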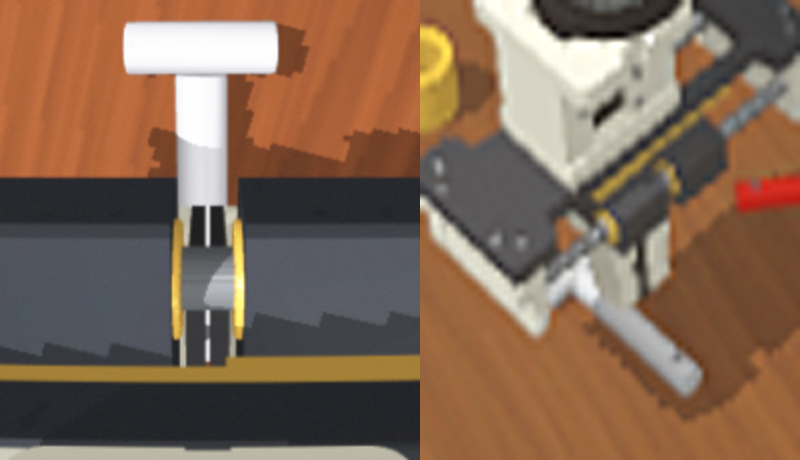

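```bash
cat >> h.py <<'E'
def cloud(name,d,s=None):
    K,k,T=camT(name,s); v,u=np.mgrid[:384,:512]; x=np.stack([(u-K[0,2])/K[0,0],(v-K[1,2])/K[1,1]],-1); y=x.copy()
    for _ in range(15): y=x/(1+k*(y**2).sum(-1,keepdims=True))
    P=np.stack([y[...,0]*d,-y[...,1]*d,-d],-1)@T[:3,:3].T+T[:3,3]; P[d<=0]=np.nan; return P
E
python3 - <<'E'
from h import *
print('tcp px scene',proj('scene',arm.get_state()['eef_pos']))
im,d=optics.grab_frame('scene'); P=cloud('scene',d)
for r in range(125,160,3): print(r,[(P[r,c]*1000).round().astype(int).tolist() if P[r,c,0]==P[r,c,0] else 0 for c in range(218,246,4)])
s=arm.get_state(); im,d=optics.grab_frame('wrist'); P=cloud('wrist',d,s)
for r in (80,130,150,170,190,200,210,218,225,240,250,270,290,300): print(r,[(P[r,c]*1000).round().astype(int).tolist() if P[r,c,0]==P[r,c,0] else 0 for c in (200,244,253,262)])
E
```

```text
tcp px scene [np.float64(229.14796110749853), np.float64(144.68719055822547)]
125 [[466, -161, 132], [451, -169, 118], [444, -162, 120], [434, -159, 118], [423, -158, 113], [410, -161, 103], [353, -250, 0]]
128 [[456, -188, 93], [453, -168, 109], [448, -153, 119], [437, -153, 113], [424, -158, 103], [369, -246, 0], [358, -241, -2]]
131 [[426, -263, 1], [459, -155, 113], [448, -155, 107], [437, -154, 102], [409, -190, 56], [375, -234, 0], [366, -226, 3]]
134 [[472, -152, 111], [441, -200, 53], [437, -183, 65], [422, -189, 53], [410, -189, 46], [381, -223, 0], [371, -217, 1]]
137 [[441, -233, 11], [443, -199, 42], [437, -183, 53], [424, -187, 43], [411, -189, 35], [386, -214, -1], [375, -210, -4]]
140 [[442, -233, -2], [436, -218, 9], [437, -186, 39], [424, -188, 31], [402, -208, 0], [393, -201, 2], [383, -195, 2]]
143 [[447, -224, -3], [437, -218, -3], 0, [424, -191, 15], [408, -198, 0], [397, -194, -2], [387, -188, -2]]
146 [[452, -212, -1], [443, -204, 1], [432, -202, -3], [427, -185, 10], [419, -175, 15], [403, -182, 0], [393, -178, -2]]
149 [[458, -201, -1], [448, -196, -2], [438,
[... 756 characters left out ...]
29, -218, 14], [424, -218, 10]]
200 [[456, -201, 0], [432, -211, 13], [427, -212, 14], [422, -212, 9]]
210 [[447, -231, 105], [431, -206, 14], [426, -207, 14], [421, -207, 10]]
218 [[446, -230, 110], [430, -201, 14], [425, -202, 13], [420, -202, 10]]
225 [[445, -231, 115], [430, -206, 39], [424, -198, 13], [422, -208, 39]]
240 [[444, -229, 120], [429, -203, 49], [421, -190, 14], [422, -207, 53]]
250 [[443, -227, 121], [433, -226, 112], [431, -226, 112], [429, -227, 113]]
270 [[442, -222, 120], [432, -222, 114], [430, -222, 114], [428, -223, 115]]
290 [[441, -217, 121], [426, -195, 78], [414, -160, 14], [420, -197, 77]]
300 [[441, -215, 121], [425, -191, 77], [412, -153, 14], [419, -192, 77]]
```

```bash
python3 -m crank '[[0,[0,0,-0.5],[0,0,0]],[0,[0,0,-1.5],[0,0,0]],[0,[0,0,-2],[0,0,0]],[0,[0,0,-2],[0,0,0]],[0,[0,0,0],[0,0,0]]]'
python3 - <<'E'
from h import *
print('tcp px scene',proj('scene',arm.get_state()['eef_pos']))
im,d=optics.grab_frame('scene'); P=cloud('scene',d)
for r in range(90,135,3): print(r,[(P[r,c]*1000).round().astype(int).tolist() if P[r,c,0]==P[r,c,0] else 0 for c in range(218,246,4)])
a=im[50:170,170:290]; save('v4.png',cv2.resize(a,(600,600),interpolation=cv2.INTER_CUBIC))
E
```

```text
t: 5.65
eef_pos: [0.4259, -0.1972, 0.0656]
ee_rot: [-3.137, -0.002, -1.315]
force: [0.7, -0.4, -0.3]
width: 0.0005
tcp px scene [np.float64(227.07395415979587), np.float64(129.1185833752761)]
90 [[453, -168, 232], [439, -177, 219], [431, -172, 219], [419, -176, 211], [407, -179, 204], [395, -181, 198], [384, -182, 193]]
93 [[455, -166, 225], [441, -175, 212], [431, -173, 210], [420, -174, 204], [409, -175, 199], [395, -181, 189], [285, -374, 2]]
96 [[456, -165, 218], [445, -166, 211], [434, -169, 205], [422, -171, 198], [408, -179, 186], [397, -178, 183], [389, -172, 183]]
99 [[457, -163, 210], [446, -165, 204], [435, -166, 198], [420, -176, 184], [410, -175, 180], [403, -168, 183], [392, -167, 179]]
102 [[459, -162, 202], [447, -166, 194], [433, -172, 184], [424, -169, 182], [413, -170, 177], [405, -164, 177], [395, -163, 173]]
105 [[459, -162, 193], [447, -168, 183], [438, -163, 183], [430, -158, 183], [415, -168, 169], [406, -163, 168], [311, -326, 0]]
108 [[455, -174, 173], [450, -161, 181], [443, -153, 184], [431, -157, 175], [419, -159, 168], [328, -321, 0], [317, -315, 0]]
111
[... 282 characters left out ...]
125], [431, -186, 121], [417, -192, 110], [356, -295, -3], [347, -287, 0], [335, -283, -4]]
120 [[405, -307, -2], [440, -193, 110], [432, -185, 113], [419, -189, 103], [363, -283, -2], [354, -273, 2], [343, -269, -1]]
123 [[411, -294, -1], [440, -194, 98], [434, -181, 106], [380, -276, -1], [371, -267, 2], [358, -266, -3], [350, -256, 2]]
126 [[416, -285, -2], [406, -277, -1], [396, -270, 0], [386, -264, 0], [376, -258, 0], [365, -252, 0], [355, -247, -1]]
129 [[422, -272, -1], [412, -266, -1], [401, -262, -3], [391, -255, -1], [382, -247, 0], [372, -241, 1], [362, -235, 1]]
132 [[428, -259, 2], [424, -240, 15], [408, -249, 0], [398, -242, 1], [387, -237, -1], [377, -231, 0], [367, -224, 0]]
```

View pics/v4.png

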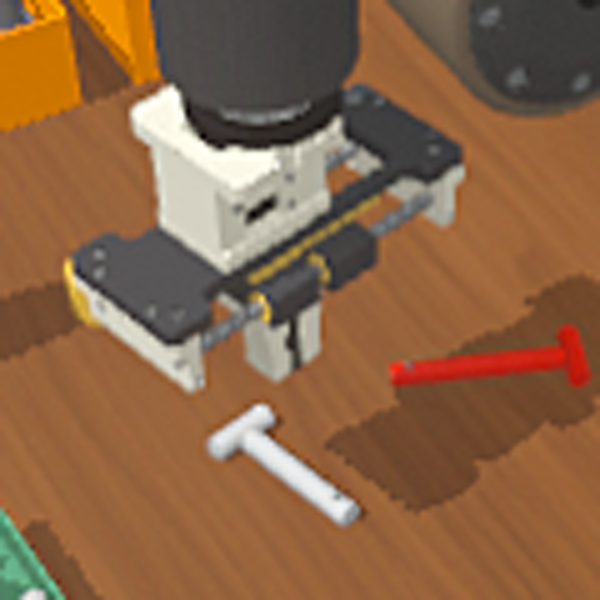

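```bash
python3 - <<'E'
from h import *
s=arm.get_state(); T=np.linalg.inv(toolT(s))
for n in ('scene','wrist'):
    im,d=optics.grab_frame(n); P=cloud(n,d,s); 
    Q=P@T[:3,:3].T+T[:3,3]
    print(n,toolT(s)[:3,3])
    rows=range(112,130,2) if n=='scene' else range(215,320,8); cols=range(216,240,3) if n=='scene' else range(225,285,6)
    for r in rows: print(r,[(Q[r,c]*1000).round().astype(int).tolist() if Q[r,c,0]==Q[r,c,0] else 0 for c in cols])
E
```

```text
scene [ 0.42506653 -0.19701443  0.06425725]
112 [[133, 68, 67], [-30, -45, -112], [-31, -37, -107], [-37, -33, -109], [-38, -25, -104], [-11, 8, -65], [-11, 18, -59], [83, 110, 62]]
114 [[-28, -54, -110], [-32, -47, -108], [-8, -20, -74], [-36, -33, -101], [-11, -2, -65], [-10, 8, -57], [85, 98, 64], [79, 106, 65]]
116 [[-32, -57, -109], [8, -18, -55], [-7, -20, -67], [-11, -13, -66], [-7, 0, -54], [-11, 7, -52], [79, 93, 65], [73, 100, 66]]
118 [[110, 48, 64], [103, 54, 63], [-4, -18, -57], [-13, -15, -60], [-9, -2, -50], [-11, 7, -45], [72, 86, 64], [66, 93, 65]]
120 [[105, 43, 65], [97, 48, 63], [-3, -18, -49], [-9, -13, -50], [-10, -4, -44], [-12, 5, -39], [66, 81, 64], [60, 87, 65]]
122 [[100, 39, 68], [92, 44, 65], [0, -16, -39], [-10, -14, -44], [-10, -4, -37], [-10, 6, -30], [59, 75, 64], [53, 82, 65]]
124 [[91, 31, 64], [85, 38, 64], [80, 45, 66], [-11, -15, -38], [-10, -4, -30], [60, 64, 65], [53, 70, 65], [48, 76, 65]]
126 [[85, 26, 65], [79, 32, 65], [72, 38, 64], [66, 45, 65], [56, 48, 60], [53, 57, 63], [48, 64, 65], [41, 70, 65]]
128 [[78, 20, 64], [72, 26, 64], [67, 3
[... 1603 characters left out ...]
 [0, 1, -75], [0, 3, -74], [22, 4, -113], [25, 5, -118], [25, 6, -118]]
295 [[23, -6, -117], [23, -4, -119], [20, -3, -114], [-4, -3, -74], [-4, -1, -74], [-4, 1, -74], [-3, 4, -75], [10, 5, -97], [23, 5, -118], [23, 6, -118]]
303 [[23, -6, -121], [21, -5, -118], [18, -3, -114], [-7, -3, -74], [-6, -1, -75], [-7, 1, -74], [-7, 4, -74], [22, 4, -120], [22, 5, -120], [22, 6, -121]]
311 [[25, -5, -127], [25, -4, -127], [25, -3, -127], [25, -1, -128], [25, 0, -127], [25, 1, -128], [25, 2, -127], [25, 3, -127], [25, 4, -128], [25, 6, -127]]
319 [[25, -5, -130], [25, -4, -130], [25, -3, -130], [25, -1, -131], [25, 0, -130], [25, 1, -130], [25, 2, -130], [25, 3, -130], [25, 4, -130], [26, 5, -131]]
```

```bash
python3 - <<'E'
from h import *
s=arm.get_state(); T=np.linalg.inv(toolT(s))
im,d=optics.grab_frame('wrist'); Q=cloud('wrist',d,s)@T[:3,:3].T+T[:3,3]
for r in range(212,228): print(r,[(Q[r,c]*1000).round().astype(int).tolist() for c in (243,246,249,256,259,262)],im[r,[246,259]].tolist())
im,d=optics.grab_frame('scene'); Q=cloud('scene',d,s)@T[:3,:3].T+T[:3,3]
for r in range(119,129): print(r,[(Q[r,c]*1000).round().astype(int).tolist() for c in range(222,234,2)])
print([ (z,np.round(proj('wrist',(toolT(s)@[.0095,0,z,1])[:3],s))) for z in (-.03,-.025,-.02)])
E
```

```text
212 [[-11, -7, 52], [-11, -5, 50], [-10, -2, 48], [-10, 3, 49], [-11, 5, 51], [-15, 8, 62]] [[254, 254, 254], [191, 193, 197]]
213 [[-12, -7, 52], [-11, -5, 50], [-11, -2, 47], [-11, 3, 49], [-12, 5, 51], [-15, 8, 62]] [[254, 254, 254], [192, 193, 197]]
214 [[-12, -7, 51], [-12, -5, 49], [-12, -2, 49], [-12, 3, 49], [-13, 5, 52], [-16, 8, 62]] [[254, 254, 255], [196, 196, 199]]
215 [[-14, -7, 53], [-13, -5, 50], [-13, -2, 49], [-13, 3, 50], [-14, 5, 52], [-17, 8, 63]] [[254, 254, 254], [194, 195, 199]]
216 [[-14, -7, 51], [-13, -4, 48], [-14, -2, 49], [-14, 3, 49], [-14, 5, 51], [-18, 8, 61]] [[254, 254, 254], [193, 195, 198]]
217 [[-15, -7, 51], [-14, -5, 50], [-14, -2, 49], [-14, 3, 49], [-15, 5, 52], [-19, 8, 63]] [[254, 254, 254], [195, 194, 200]]
218 [[-16, -7, 52], [-15, -4, 48], [-15, -2, 49], [-15, 3, 50], [-16, 5, 51], [-19, 8, 62]] [[254, 254, 255], [193, 193, 199]]
219 [[-16, -7, 50], [-16, -5, 50], [-16, -2, 49], [-16, 3, 49], [-17, 5, 51], [-20, 8, 62]] [[254, 254, 255], [194, 193, 199]]
220 [[-17, -7, 51], [-16, -5, 49], [-16, -2, 48], [-17, 3, 49], [-17, 5, 51], [-21, 
[... 1340 characters left out ...]
-15, -33], [-6, -16, -40], [-11, -13, -41], [-12, -7, -38], [-10, 1, -31], [60, 65, 61]]
124 [[79, 42, 62], [-5, -15, -35], [-11, -13, -38], [-10, -6, -32], [-10, 1, -28], [59, 64, 64]]
125 [[76, 39, 62], [-4, -15, -30], [-10, -13, -34], [66, 54, 66], [60, 57, 64], [58, 63, 67]]
126 [[72, 36, 62], [69, 41, 63], [-9, -13, -29], [59, 48, 61], [57, 55, 65], [53, 59, 64]]
127 [[69, 34, 62], [67, 39, 64], [63, 44, 66], [56, 46, 62], [53, 51, 63], [48, 55, 63]]
128 [[64, 29, 60], [64, 37, 65], [58, 39, 62], [55, 45, 64], [49, 47, 61], [46, 52, 63]]
[(-0.03, array([252., 222.])), (-0.025, array([252., 219.])), (-0.02, array([252., 216.]))]<stdin>:4: RuntimeWarning: invalid value encountered in cast
```

```bash
python3 -m crank '[[45,[0,0,0],[0,0,0]],[45,[0,0,1],[0,0,0]],[45,[0,0,1.5],[0,0,0]],[45,[0,0,2],[0,0,0]],[45,[0,0,2],[0,0,0]],[45,[0,0,1.5],[0,0,0]],[45,[0,0,0.5],[0,0,0]],[45,[0,0,0.2],[0,0,0]],[45,[0,0,0],[0,0,0]]]' 40
```

```text
t: 6.8
eef_pos: [0.424, -0.197, -0.0243]
ee_rot: [3.141, 0.0, -1.316]
force: [0.5, -0.1, -0.8]
width: 0.0395
```

```bash
python3 -m crank '[[45,[0,0,0.1],[0,0,0]],[0,[0,0,0],[0,0,0]],[0,[0,0,0],[0,0,0]],[0,[0,0,0],[0,0,0]],[0,[0,0,0],[0,0,0]],[0,[0,0,0],[0,0,0]]]' 40
python3 -c "
from h import *
s=arm.get_state();print(s['width'],s['force'])"
```

```text
t: 7.4
eef_pos: [0.4243, -0.197, -0.025]
ee_rot: [-3.141, -0.0, -1.316]
force: [0.3, 0.0, 2.3]
width: 0.0128
0.012808064609029288 [0.32840656 0.04080171 2.33063066]
```

```bash
python3 -m crank '[[0,[0,0,-1],[0,0,0]],[0,[0,0,-2],[0,0,0]],[0,[0,0,-3],[0,0,0]],[0,[0,0,-3],[0,0,0]],[0,[0,0,-3],[0,0,0]],[0,[0,0,-2],[0,0,0]]]'
cat > racks.py <<'E'
import sys
from h import *
cam=sys.argv[1]; s=arm.get_state(); im,d=optics.grab_frame(cam)
if cam=='wrist': save(sys.argv[3]+'.png',im)
C=cloud(cam,d,s)
for n in sys.argv[2].split(','):
    L=dict(short=80,mid=98,long=116)[n]; sgn=1 if n=='mid' else -1
    r=[q for q in spot_point(cam,'stock_%s_centre'%n)]+[q for q in spot_point(cam,'place_%s'%n)]+[q for q in spot_point(cam,'rack_%s'%n)]
    print(n,[(round(q['conf'],2),np.round(q['uv']).tolist(),onz(cam,q['uv'],z,s)[:2].round(4).tolist()) for q,z in zip(r,[.026]*8)][:6])
    R0=[q for q in outline_of(cam,'rack_%s'%n)][:1]
    for q in R0:
        reg=cv2.dilate(q['region'].astype(np.uint8),np.ones((3,3)))>0; P=C[reg]; I=im[reg].astype(int)
        ok=~np.isnan(P[:,0]); P,I=P[ok],I[ok]
        # the white stock pin inside the rack region (hull of region)
        h=np.zeros(reg.shape,np.uint8); cv2.fillConvexPoly(h,cv2.convexHull(np.argwhere(q['region'])[:,::-1].astype(np.int32)),1)
        white=(h>0)&(im.min(-1)>120)&((im.max(-1).astype(int)-im.min(-1))<40)
        k,lab,st,_=cv2.connectedComponentsWithStats(white.astype(np.uint8)); 
        i=1+np.argmax(st[1:,4]); uv=np.argwhere(lab==i)[:,::-1]
        X=np.array([onz(cam,u,.030,s)[:2] for u in uv])*1000
        b=[0,0]; 
        for _ in range(2):
            t=X[:,0]; m=t>t.min()+25; b=np.polyfit(t[m],X[m,1],1)
        yaw=np.arctan(b[0]); u=np.array([np.cos(yaw),np.sin(yaw)]); v=np.array([-u[1],u[0]])
        tt=X@u; l0,l1=np.percentile(tt,[.5,99.5]); lat=(X[m]@v).mean(); c=u*(l0+l1)/2+v*lat
        pl=c+sgn*60*v
        print(' stock: n',len(uv),'len',(l1-l0).round(1),'centre',c.round(1),'yaw',yaw.round(3),'-> place',pl.round(1),'z of pin top',np.nanmedian(C[lab==i][:,2]).round(4))
E
python3 racks.py top mid,short,long
```

```text
t: 8.0
eef_pos: [0.4243, -0.1971, 0.1175]
ee_rot: [-3.139, -0.001, -1.316]
force: [1.3, -0.2, -0.2]
width: 0.0127
mid [(0.86, [201.0, 136.0], [0.6296, 0.1419]), (0.67, [253.0, 142.0], [0.616, 0.0195]), (0.66, [179.0, 134.0], [0.634, 0.1952]), (0.56, [191.0, 136.0], [0.628, 0.1658])]
 stock: n 342 len 100.5 centre [633.4 140.7] yaw -0.089 -> place [638.7 200.5] z of pin top 0.0307
short [(0.68, [252.0, 143.0], [0.6131, 0.0218]), (0.97, [278.0, 139.0], [0.6252, -0.0377]), (0.71, [336.0, 136.0], [0.6346, -0.1746]), (0.71, [264.0, 137.0], [0.629, -0.0044])]
 stock: n 274 len 78.8 centre [619.3  21.2] yaw 0.021 -> place [620.6 -38.8] z of pin top 0.0311
long [(0.69, [325.0, 129.0], [0.6523, -0.1493]), (0.6, [355.0, 131.0], [0.6488, -0.22]), (0.59, [335.0, 136.0], [0.6358, -0.1729])]
 stock: n 390 len 115.8 centre [ 643.9 -148.8] yaw 0.044 -> place [ 646.6 -208.7] z of pin top 0.0308
```

```bash
python3 -c "
from h import *
go([.641,.200,.08],-.089-np.pi,16)"
```

```text
at [ 0.4238 -0.197   0.1143] yaw -1.316 t 8.65 width 0.0128
16 x [-3.28, 0.47, 0.21] [0.0, -0.0, 0.12]
```

```bash
python3 -m crank '[[0,[-3.28,0.47,0],[0,0,0.12]],[0,[-3.28,0.47,0],[0,0,0.12]],[0,[-3.28,0.47,0],[0,0,0.12]],[0,[-3.28,0.47,0],[0,0,0.12]],[0,[-3.28,0.47,0],[0,0,0.12]],[0,[-3.28,0.47,0],[0,0,0.12]],[0,[-3.28,0.47,0],[0,0,0.12]],[0,[-3.28,0.47,0],[0,0,0.12]],[0,[-3.28,0.47,0],[0,0,0.12]],[0,[-3.28,0.47,0],[0,0,0.12]],[0,[-3.28,0.47,0],[0,0,0.12]],[0,[-3.28,0.47,0],[0,0,0.12]]]' && python3 -m crank '[[0,[-3.28,0.47,0.8],[0,0,0.12]],[0,[-3.28,0.47,0.8],[0,0,0.12]],[0,[-3.28,0.47,0.8],[0,0,0.12]],[0,[-3.28,0.47,0.8],[0,0,0.12]],[0,[0,0,0],[0,0,0]]]'
cat > held.py <<'E'
# pose of the held pin in tool axes, from the wrist picture: white pixels near the tool at pin height
import sys
from h import *
s=arm.get_state(); im,d=optics.grab_frame('wrist'); save(sys.argv[1]+'.png',im); T=toolT(s); Ti=np.linalg.inv(T)
Q=cloud('wrist',d,s)@Ti[:3,:3].T+Ti[:3,3]
m=(abs(Q[...,1])<.024)&(Q[...,2]>-.045)&(Q[...,2]<-.028+.02)&(im.min(-1)>110)&(abs(Q[...,0])<.09)
P=Q[m]*1000; print('n',m.sum(),'z med',np.median(P[:,2]).round(1),'x',np.percentile(P[:,0],[1,99]).round(1))
sh=abs(P[:,1])<9
hd=P[abs(P[:,1])>10]; 
if len(hd)>10: print('handle x',np.percentile(hd[:,0],[3,50,97]).round(1),'y',np.percentile(P[P[:,0]>hd[:,0].min()][:,1],[1,99]).round(1))
for a,b in ((-80,-12),(12,25),(25,80)):
    q=P[sh&(P[:,0]>a)&(P[:,0]<b)]
    if len(q)>20: print((a,b),len(q),'y',np.median(q[:,1]).round(2),'x',np.percentile(q[:,0],[2,98]).round(1),'z',np.percentile(q[:,2],[10,50,90]).round(1))
print(s['eef_pos'].round(4),s['ee_rot'].round(3),s['width'].round(4),s['t'])
E
python3 held.py h1; python3 racks.py wrist mid r1
```

```text
t: 9.85
eef_pos: [0.5192, 0.1563, 0.1146]
ee_rot: [-3.142, -0.0, -2.76]
force: [-0.6, 0.7, -1.0]
width: 0.0132
t: 10.35
eef_pos: [0.6445, 0.1999, 0.0797]
ee_rot: [-3.14, -0.002, 3.043]
force: [-2.1, -0.6, -3.0]
width: 0.0129
n 6111 z med -38.3 x [-27.6  53.6]
handle x [11.7 46.4 53.4] y [-19.   19.4]
(-80, -12) 797 y 0.71 x [-28.9 -12.8] z [-39.4 -38.2 -35.4]
(12, 25) 775 y 0.23 x [12.3 24.8] z [-39.6 -38.4 -35.7]
(25, 80) 2280 y 0.23 x [25.7 53.4] z [-39.5 -38.2 -35.1]
mid [(0.7, [176.0, 189.0], [0.6298, 0.1437]), (0.68, [256.0, 193.0], [0.6388, 0.2024]), (0.2, [248.0, 234.0], [0.6697, 0.1931]), (0.73, [219.0, 183.0], [0.6283, 0.1759]), (0.32, [178.0, 191.0], [0.6316, 0.1453])]
 stock: n 4398 len 64.0 centre [627.3 201.7] yaw -0.126 -> place [634.8 261.2] z of pin top 0.1187Traceback (most recent call last):
  File "held.py", line 14, in <module>
    print(s['eef_pos'].round(4),s['ee_rot'].round(3),s['width'].round(4),s['t'])
                                                     ^^^^^^^^^^^^^^^^
AttributeError: 'float' object has no attribute 'round'
```

View pics/h1.png

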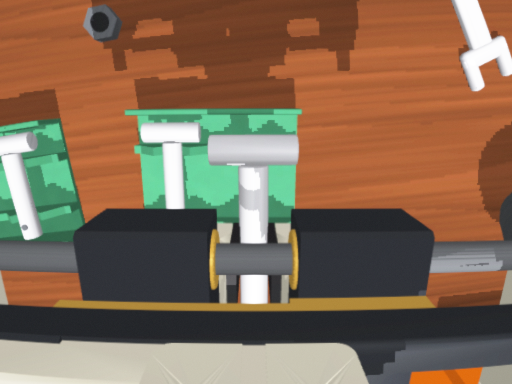

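```bash
sed -i "s/s\['width'\].round(4)/s['width']/" held.py
cat > stock.py <<'E'
# stock pin from the wrist picture; args: rack, approx stock centre x y (mm), picture name, held pin offset in tool x,y (mm)
import sys
from h import *
n=sys.argv[1]; c0=np.array([float(sys.argv[2]),float(sys.argv[3])]); L=dict(short=80,mid=98,long=116)[n]; sgn=1 if n=='mid' else -1
s=arm.get_state(); im,d=optics.grab_frame('wrist'); save(sys.argv[4]+'.png',im); C=cloud('wrist',d,s)*1000
w=(im.min(-1)>110)&((im.max(-1).astype(int)-im.min(-1))<40)&(C[...,2]>20)&(C[...,2]<40)&(abs(C[...,0]-c0[0])<L/2+15)&(abs(C[...,1]-c0[1])<26)
uv=np.argwhere(w)[:,::-1]; X=np.array([onz('wrist',u,.031,s)[:2] for u in uv])*1000
t=X[:,0]; m=(t>t.min()+24); b=np.polyfit(t[m],X[m,1],1); yaw=np.arctan(b[0])
u=np.array([np.cos(yaw),np.sin(yaw)]); v=np.array([-u[1],u[0]]); l0,l1=np.percentile(X@u,[.5,99.5]); lat=(X[m]@v).mean()
h=X[(t<t.min()+13)]@v; hl=np.percentile(h,[1,99]); print('n',len(uv),'vis len',(l1-l0).round(1),'yaw',yaw.round(3),'shank lat',lat.round(1),'handle',hl.round(1),'mid',hl.mean().round(1),'tops',np.median(C[w][:,2]).round(1))
c=u*(l0+L/2)+v*lat; pl=c+sgn*60*v; print('stock centre',c.round(1),'place',pl.round(1))
hx,hy=float(sys.argv[5]),float(sys.argv[6]); g=float(sys.argv[7])
y=yaw-np.pi; off=R.from_euler('xyz',[np.pi,0,y]).as_matrix()@[hx,hy,0]
go([*(pl-off[:2])/1000,g],y,4)
E
python3 stock.py mid 633 141 s1 4.4 .3 .03
```

```text
n 2285 vis len 59.9 yaw -0.094 shank lat 202.9 handle [182.2 222.5] mid 202.3 tops 32.2
stock centre [632.  144.1] place [637.7 203.8]
at [0.6416 0.1998 0.0836] yaw 3.048 t 10.7 width 0.0126
4 x [-0.0, 0.08, 1.34] [0.0, 0.0, 0.0]
```

```bash
python3 -m crank '[[0,[0,0.07,1.5],[0,0,0]],[0,[0,0.07,1.5],[0,0,0]],[0,[0,0.07,1.5],[0,0,0]],[0,[0,0.07,1.2],[0,0,0]],[0,[0,0,0.9],[0,0,0]],[0,[0,0,0],[0,0,0]]]'
python3 stock.py mid 633 141 s2 4.4 .3 -.005; python3 held.py h2
```

```text
t: 11.3
eef_pos: [0.6413, 0.2019, 0.0145]
ee_rot: [-3.14, -0.003, 3.047]
force: [-0.7, -0.2, -1.1]
width: 0.0127
n 3344 vis len 38.8 yaw -0.042 shank lat 172.0 handle [151.7 192.3] mid 172.0 tops 32.2
stock centre [631.7 145.8] place [634.2 205.8]
at [0.6419 0.2022 0.0157] yaw 3.047 t 11.35 width 0.0127
4 x [0.09, 0.07, 0.52] [-0.0, -0.0, -0.013]
n 6106 z med -38.3 x [-27.7  53.6]
handle x [11.6 46.4 53.4] y [-19.   19.4]
(-80, -12) 800 y 0.71 x [-29.1 -12.8] z [-39.4 -38.2 -35.4]
(12, 25) 778 y 0.23 x [12.2 24.7] z [-39.5 -38.3 -35.8]
(25, 80) 2289 y 0.23 x [25.7 53.4] z [-39.5 -38.2 -35.1]
[0.6419 0.2022 0.0157] [-3.140e+00 -1.000e-03  3.047e+00] 0.012744280778415901 11.35
```

View pics/h2.png

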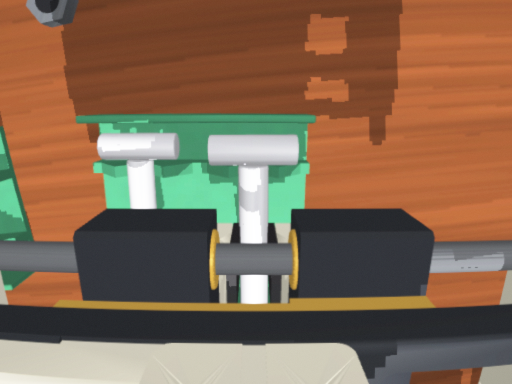

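```bash
python3 -m crank '[[0,[0,0.05,0.5],[0,0,0]],[0,[0,0,0.5],[0,0,0]],[0,[0,0,0.4],[0,0,0]],[0,[0,0,0.3],[0,0,0]],[0,[0,0,0.2],[0,0,0]],[0,[0,0,0.1],[0,0,0]],[0,[0,0,0],[0,0,0]]]'
```

```text
t: 12.1
eef_pos: [0.6423, 0.203, -0.0034]
ee_rot: [-3.141, -0.0, 3.047]
force: [-0.2, 0.4, -1.3]
width: 0.0126
```

```bash
python3 -m crank '[[0,[0,0,0.1],[0,0,0]],[0,[0,0,0.1],[0,0,0]],[0,[0,0,0],[0,0,0]]]'; python3 -m crank '[[0,[0,0,0.1],[0,0,0]],[0,[0,0,0],[0,0,0]]]';  python3 held.py h3|head -3
```

```text
t: 12.4
eef_pos: [0.6425, 0.2029, -0.0051]
ee_rot: [-3.142, 0.0, 3.047]
force: [0.7, -0.5, 1.0]
width: 0.0126
t: 12.6
eef_pos: [0.6427, 0.2027, -0.0055]
ee_rot: [-3.141, 0.001, 3.048]
force: [-1.3, -2.2, 4.3]
width: 0.0131
n 6509 z med -38.0 x [-27.5  53.6]
handle x [ 5.1 45.3 53.4] y [-19.1  22.9]
(-80, -12) 806 y 0.71 x [-29.3 -12.8] z [-39.6 -38.3 -35.6]
```

```bash
python3 -m crank '[[17,[0,0,0],[0,0,0]],[22,[0,0,0],[0,0,0]],[32,[0,0,0],[0,0,0]],[32,[0,0,0],[0,0,0]],[32,[0,0,-1],[0,0,0]],[32,[0,0,-2],[0,0,0]],[32,[0,0,-4],[0,0,0]],[32,[0,0,-4],[0,0,0]],[32,[0,0,-1.5],[0,0,0]]]'
python3 racks.py top mid; python3 - <<'E'
from h import *
im,d=optics.grab_frame('scene'); save('sc2.png',cv2.resize(im[230:340,150:300],(750,550),interpolation=cv2.INTER_CUBIC))
go([.444,-.0005,.10],1.786-np.pi,16)
E
```

```text
t: 13.55
eef_pos: [0.6446, 0.204, 0.1245]
ee_rot: [3.138, 0.006, 3.048]
force: [0.3, 0.0, 1.3]
width: 0.028
mid [(0.8, [204.0, 133.0], [0.6357, 0.1355]), (0.7, [179.0, 133.0], [0.6345, 0.1957]), (0.7, [191.0, 136.0], [0.6292, 0.1659])]
at [0.6415 0.2027 0.1175] yaw 3.047 t 13.85 width 0.0282
16 x [2.06, -0.03, 0.11] [0.0, -0.0, -0.118]
```

View pics/sc2.png

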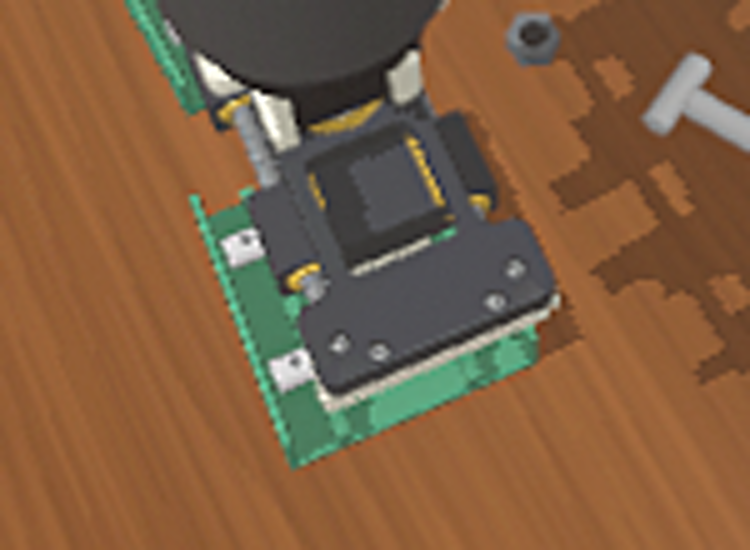

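```bash
python3 -m crank '[[45,[2.06,-0.03,0],[0,0,-0.118]],[45,[2.06,-0.03,0],[0,0,-0.118]],[45,[2.06,-0.03,0],[0,0,-0.118]],[45,[2.06,-0.03,0],[0,0,-0.118]],[45,[2.06,-0.03,0],[0,0,-0.118]],[45,[2.06,-0.03,0],[0,0,-0.118]],[45,[2.06,-0.03,0],[0,0,-0.118]],[45,[2.06,-0.03,0],[0,0,-0.118]],[45,[2.06,-0.03,0],[0,0,-0.118]],[45,[2.06,-0.03,0],[0,0,-0.118]],[45,[2.06,-0.03,0],[0,0,-0.118]],[45,[2.06,-0.03,0],[0,0,-0.118]]]' 40 && python3 -m crank '[[45,[2.06,-0.03,0],[0,0,-0.118]],[45,[2.06,-0.03,0],[0,0,-0.118]],[45,[2.06,-0.03,0],[0,0,-0.118]],[45,[2.06,-0.03,0],[0,0,-0.118]],[45,[0,0,0],[0,0,0]]]'
python3 look.py pin_long .007 -.025 w5
python3 - <<'E'
from h import *
im,d=optics.grab_frame('top'); C=cloud('top',d)*1000
save('top2.png',cv2.resize(im[100:185,155:375],None,fx=3.6,fy=3.6,interpolation=cv2.INTER_CUBIC))
# rack mid, white pixels: the two pins
w=(im.min(-1)>120)&((im.max(-1).astype(int)-im.min(-1))<40)&(abs(C[...,0]-638)<65)&(abs(C[...,1]-172)<75)
k,lab,st,ce=cv2.connectedComponentsWithStats(w.astype(np.uint8))
for i in range(1,k):
    if st[i,4]<60: continue
    X=np.array([onz('top',u,.030)[:2] for u in np.argwhere(lab==i)[:,::-1]])*1000; t=X[:,0]; m=t>t.min()+25; b=np.polyfit(t[m],X[m,1],1)
    P=C[lab==i]; f=P[:,0]>640; print(st[i,4],'x',np.percentile(t,[1,99]).round(1),'y@638',np.polyval(b,638).round(1),'yaw',np.arctan(b[0]).round(3),'z front/back',np.nanmedian(P[~f][:,2]).round(1),np.nanmedian(P[f][:,2]).round(1))
E
```

```text
t: 15.05
eef_pos: [0.4497, 0.0795, 0.1178]
ee_rot: [3.14, -0.001, -1.815]
force: [-0.0, -0.5, -0.2]
width: 0.0391
t: 15.55
eef_pos: [0.4454, -0.0028, 0.1177]
ee_rot: [3.139, -0.0, -1.346]
force: [-0.3, -0.3, 0.2]
width: 0.0397
outline 0.94 [253. 158.] [ 0.4487 -0.0226] 2383
_handle 0.93 [254. 124.] [ 0.4548 -0.0514]
_centre 0.7 [253. 180.] [ 0.4445 -0.0034]
_tip 0.56 [248. 241.] [0.4363 0.0555]
rect size [ 39.1 117. ] centre [ 0.4447 -0.0018] yaw 1.762
at [ 0.4462 -0.0006  0.1184] yaw -1.349 t 15.8 width 0.0396
6 x [-0.02, 0.03, 2.39] [0.0, -0.0, 0.005]
339 x [588.6 687.1] y@638 200.3 yaw -0.097 z front/back 30.7 30.5
345 x [582.6 681.3] y@638 140.4 yaw -0.092 z front/back 30.5 30.0
```

View pics/top2.png

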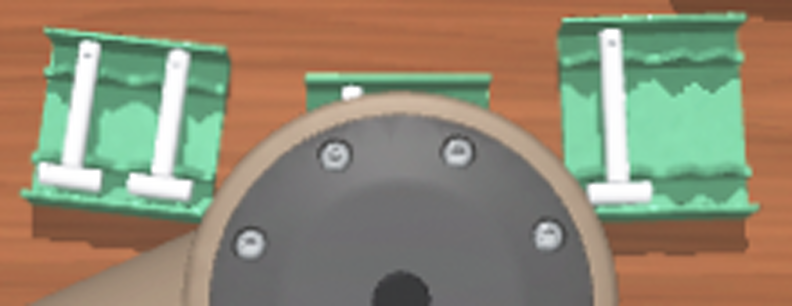

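```bash
python3 -m crank '[[45,[-0.02,0.03,2.8],[0,0,0.005]],[45,[-0.02,0.03,2.8],[0,0,0.005]],[45,[-0.02,0.03,2.8],[0,0,0.005]],[45,[-0.02,0.03,2.8],[0,0,0.005]],[45,[-0.02,0.03,1.9],[0,0,0.005]],[45,[0,0,0.8],[0,0,0.005]],[45,[0,0,0.4],[0,0,0]],[0,[0,0,0],[0,0,0]],[0,[0,0,0],[0,0,0]],[0,[0,0,0],[0,0,0]],[0,[0,0,0],[0,0,0]],[0,[0,0,0],[0,0,0]]]' 40
```

```text
t: 17.05
eef_pos: [0.4451, -0.0002, -0.0236]
ee_rot: [-3.14, 0.0, -1.378]
force: [-1.2, 1.2, 6.6]
width: 0.0126
```

```bash
python3 -m crank '[[0,[0,0,-1],[0,0,0]],[0,[0,0,-3],[0,0,0]],[0,[0,0,-4],[0,0,0]],[0,[0,0,-4],[0,0,0]],[0,[0,0,-2],[0,0,0]],[0,[0,0,0],[0,0,0]]]'
python3 -c "
from h import *
go([.650,-.207,.09],.044-np.pi,15)"
```

```text
t: 17.65
eef_pos: [0.4464, 0.0002, 0.1194]
ee_rot: [-3.135, 0.001, -1.378]
force: [0.3, 0.1, -1.9]
width: 0.0126
at [4.464e-01 2.000e-04 1.194e-01] yaw -1.378 t 17.65 width 0.0126
15 x [0.4, -2.16, 0.2] [-0.0, 0.0, 0.115]
```

```bash
python3 -m crank '[[0,[0.4,-2.16,0],[0,0,0.115]],[0,[0.4,-2.16,0],[0,0,0.115]],[0,[0.4,-2.16,0],[0,0,0.115]],[0,[0.4,-2.16,0],[0,0,0.115]],[0,[0.4,-2.16,0],[0,0,0.115]],[0,[0.4,-2.16,0],[0,0,0.115]],[0,[0.4,-2.16,0],[0,0,0.115]],[0,[0.4,-2.16,0],[0,0,0.115]],[0,[0.4,-2.16,0],[0,0,0.115]],[0,[0.4,-2.16,0],[0,0,0.115]],[0,[0.4,-2.16,0],[0,0,0.115]],[0,[0.4,-2.16,0],[0,0,0.115]]]' && python3 -m crank '[[0,[0.4,-2.16,0.8],[0,0,0.115]],[0,[0.4,-2.16,0.8],[0,0,0.115]],[0,[0.4,-2.16,0.8],[0,0,0.115]],[0,[0,0,0],[0,0,0]],[0,[0,0,0],[0,0,0]]]'
python3 held.py h5; python3 stock.py long 644 -147 s5 4 .3 .014;python3 - <<'E'
from h import *
s=arm.get_state(); optics.grab_frame('wrist')
for q in ('place_long','stock_long_centre'): print(q,[(round(r['conf'],2),onz('wrist',r['uv'],.026,s)[:2].round(4)) for r in spot_point('wrist',q)])
E
```

```text
t: 18.85
eef_pos: [0.6417, -0.1429, 0.1142]
ee_rot: [3.14, -0.002, -2.763]
force: [-0.5, -0.1, -0.9]
width: 0.0127
t: 19.35
eef_pos: [0.6467, -0.208, 0.0903]
ee_rot: [3.141, -0.003, -3.103]
force: [-0.1, 0.3, -1.7]
width: 0.0129
n 6645 z med -36.8 x [-28.5  61.5]
handle x [11.6 54.  61.1] y [-18.7  19.5]
(-80, -12) 786 y 0.84 x [-30.1 -13.7] z [-38.1 -36.7 -34. ]
(12, 25) 774 y 0.8 x [12.3 24.7] z [-38.  -36.8 -34. ]
(25, 80) 2778 y 0.34 x [25.9 61.1] z [-38.1 -36.8 -33.8]
[ 0.6467 -0.208   0.0903] [ 3.141e+00 -3.000e-03 -3.103e+00] 0.012945741898283833 19.35
n 2358 vis len 68.1 yaw 0.049 shank lat -180.8 handle [-200.7 -160.1] mid -180.4 tops 32.1
stock centre [ 643.7 -149.4] place [ 646.6 -209.3]
at [ 0.6476 -0.2072  0.0914] yaw -3.101 t 19.45 width 0.0128
4 x [-0.07, -0.06, 1.94] [0.0, -0.0, -0.002]
place_long [(0.77, array([ 0.6491, -0.2082]))]
stock_long_centre [(0.72, array([ 0.6425, -0.1491]))]
```

```bash
python3 -m crank '[[0,[-0.05,-0.06,1.5],[0,0,0]],[0,[-0.05,-0.06,2],[0,0,0]],[0,[-0.05,-0.06,2],[0,0,0]],[0,[-0.05,-0.06,1.4],[0,0,0]],[0,[0,0,0.8],[0,0,0]],[0,[0,0,0],[0,0,0]],[0,[0,0,0],[0,0,0]]]'
python3 stock.py long 644 -147 s6 3.1 .4 -.004
```

```text
t: 20.3
eef_pos: [0.6504, -0.21, 0.0151]
ee_rot: [-3.141, 0.0, -3.102]
force: [0.0, 0.3, -1.0]
width: 0.0127
n 3940 vis len 48.0 yaw 0.035 shank lat -172.5 handle [-193.  -151.7] mid -172.4 tops 32.1
stock centre [ 643.5 -150.3] place [ 645.5 -210.2]
at [ 0.6507 -0.21    0.0156] yaw -3.103 t 20.35 width 0.0128
4 x [0.05, -0.01, 0.49] [-0.0, 0.0, 0.001]
```

```bash
python3 -m crank '[[0,[0.1,0,0.5],[0,0,0]],[0,[0,0,0.5],[0,0,0]],[0,[0,0,0.4],[0,0,0]],[0,[0,0,0.2],[0,0,0]],[0,[0,0,0.1],[0,0,0]],[0,[0,0,0.1],[0,0,0]],[0,[0,0,0],[0,0,0]]]'; python3 -m crank '[[0,[0,0,0.1],[0,0,0]],[0,[0,0,0],[0,0,0]]]'
```

```text
t: 21.05
eef_pos: [0.649, -0.2099, -0.0032]
ee_rot: [3.142, 0.0, -3.103]
force: [-0.4, 0.1, 0.3]
width: 0.0125
t: 21.25
eef_pos: [0.6493, -0.2098, -0.0036]
ee_rot: [3.142, 0.001, -3.103]
force: [-2.4, 2.8, 3.6]
width: 0.0127
```

```bash
python3 -m crank '[[17,[0,0,0],[0,0,0]],[22,[0,0,0],[0,0,0]],[32,[0,0,0],[0,0,0]],[32,[0,0,0],[0,0,0]],[32,[0,0,-1],[0,0,0]],[32,[0,0,-2],[0,0,0]],[32,[0,0,-4],[0,0,0]],[32,[0,0,-4],[0,0,0]],[32,[0,0,-1.5],[0,0,0]],[45,[0,0,0],[0,0,0]]]'
python3 - <<'E'
from h import *
go([.445,.194,.115],1.96-np.pi,18)
E
```

```text
t: 22.25
eef_pos: [0.651, -0.2104, 0.1251]
ee_rot: [-3.14, 0.006, -3.102]
force: [0.4, 1.7, -0.9]
width: 0.0315
at [ 0.651  -0.2104  0.1251] yaw -3.102 t 22.25 width 0.0315
18 x [-1.35, 2.63, 0.06] [-0.0, 0.0, -0.107]
```

```bash
python3 -m crank '[[45,[-1.35,2.63,0],[0,0,-0.107]],[45,[-1.35,2.63,0],[0,0,-0.107]],[45,[-1.35,2.63,0],[0,0,-0.107]],[45,[-1.35,2.63,0],[0,0,-0.107]],[45,[-1.35,2.63,0],[0,0,-0.107]],[45,[-1.35,2.63,0],[0,0,-0.107]],[45,[-1.35,2.63,0],[0,0,-0.107]],[45,[-1.35,2.63,0],[0,0,-0.107]],[45,[-1.35,2.63,0],[0,0,-0.107]]]' 40 && python3 -m crank '[[45,[-1.35,2.63,0.1],[0,0,-0.107]],[45,[-1.35,2.63,0.1],[0,0,-0.107]],[45,[-1.35,2.63,0.1],[0,0,-0.107]],[45,[-1.35,2.63,0.1],[0,0,-0.107]],[45,[-1.35,2.63,0.1],[0,0,-0.107]],[45,[-1.35,2.63,0.1],[0,0,-0.107]],[45,[-1.35,2.63,0.1],[0,0,-0.107]],[45,[-1.35,2.63,0.1],[0,0,-0.107]],[45,[-1.35,2.63,0.1],[0,0,-0.107]],[45,[0,0,0],[0,0,0]]]'
python3 look.py pin_short .007 -.025 w7
cat > topchk.py <<'E'
from h import *
import sys
im,d=optics.grab_frame('top'); C=cloud('top',d)*1000; save(sys.argv[1]+'.png',cv2.resize(im[100:185,155:375],None,fx=3.6,fy=3.6,interpolation=cv2.INTER_CUBIC))
w=(im.min(-1)>120)&((im.max(-1).astype(int)-im.min(-1))<40)&(C[...,0]>560)&(C[...,2]<60)
k,lab,st,ce=cv2.connectedComponentsWithStats(w.astype(np.uint8))
for i in range(1,k):
    if st[i,4]<120: continue
    X=np.array([onz('top',u,.030)[:2] for u in np.argwhere(lab==i)[:,::-1]])*1000; t=X[:,0]; m=t>t.min()+25; b=np.polyfit(t[m],X[m,1],1); c=np.mean(np.percentile(t,[1,99]))
    P=C[lab==i]; f=P[:,0]>c; print(st[i,4],'x',np.percentile(t,[1,99]).round(1),'y@640',np.polyval(b,640).round(1),'yaw',np.arctan(b[0]).round(3),'z front/back',np.nanmedian(P[~f][:,2]).round(1),np.nanmedian(P[f][:,2]).round(1))
E
python3 topchk.py top3
```

```text
t: 23.15
eef_pos: [0.65, 0.0471, 0.1195]
ee_rot: [3.14, -0.001, -2.135]
force: [0.5, 0.8, 0.3]
width: 0.0392
t: 24.15
eef_pos: [0.4386, 0.1933, 0.1111]
ee_rot: [3.14, 0.0, -1.172]
force: [0.1, 0.4, -0.5]
width: 0.0392
outline 0.78 [244. 158.] [0.4531 0.177 ] 2075
_centre 0.6 [243. 175.] [0.4478 0.191 ]
_tip 0.76 [247. 221.] [0.429  0.2288]
rect size [40.3 82.3] centre [0.4476 0.1922] yaw 2.02
at [0.4424 0.1937 0.1116] yaw -1.178 t 24.4 width 0.0393
6 x [0.02, -0.07, 2.28] [0.0, -0.0, -0.009]
4400 x [ 930.6 1022.1] y@640 3283.5 yaw -1.475 z front/back -1.3 -749.3
807 x [841.1 942. ] y@640 363.2 yaw -0.239 z front/back 34.5 38.4
272 x [848.6 934.5] y@640 273.9 yaw 0.474 z front/back 33.4 33.4
144 x [841.1 894. ] y@640 345.3 yaw 0.406 z front/back 32.8 32.8
219 x [652.9 728.7] y@640 445.8 yaw -0.137 z front/back 13.5 49.1
388 x [587.5 703.8] y@640 -208.6 yaw 0.04 z front/back 30.9 31.2
392 x [585.9 701.7] y@640 -148.9 yaw 0.043 z front/back 31.2 30.6
343 x [588.6 687. ] y@640 200.0 yaw -0.092 z front/back 30.6 30.5
350 x [582.6 681.3] y@640 140.2 yaw -0.097 z front/back 30.7 30.2
280 x [577.6 658.7] y@640 21.7 yaw 0.017 z front/back 30.8 31.2
```

```bash
python3 -m crank '[[45,[0.02,-0.07,2.6],[0,0,-0.009]],[45,[0.02,-0.07,2.6],[0,0,-0.009]],[45,[0.02,-0.07,2.6],[0,0,-0.009]],[45,[0.02,-0.07,2.6],[0,0,-0.009]],[45,[0.02,-0.07,2],[0,0,-0.009]],[45,[0,-0.07,0.8],[0,0,-0.009]],[45,[0,0,0.4],[0,0,0]],[0,[0,0,0],[0,0,0]],[0,[0,0,0],[0,0,0]],[0,[0,0,0],[0,0,0]],[0,[0,0,0],[0,0,0]],[0,[0,0,0],[0,0,0]]]' 40 && python3 -m crank '[[0,[0,0,-1],[0,0,0]],[0,[0,0,-3],[0,0,0]],[0,[0,0,-4],[0,0,0]],[0,[0,0,-4],[0,0,0]],[0,[0,0,-2],[0,0,0]],[0,[0,0,0],[0,0,0]]]'
python3 -c "
from h import *
go([.624,-.037,.09],.021-np.pi,17)"
```

```text
t: 25.65
eef_pos: [0.4465, 0.195, -0.0235]
ee_rot: [-3.14, 0.0, -1.123]
force: [-1.7, -0.0, 4.9]
width: 0.0126
t: 26.25
eef_pos: [0.4476, 0.1959, 0.1198]
ee_rot: [-3.135, 0.002, -1.122]
force: [0.2, -0.8, -1.5]
width: 0.0127
at [0.4476 0.1959 0.1198] yaw -1.122 t 26.25 width 0.0127
17 x [0.85, -1.85, 0.18] [-0.0, 0.0, 0.118]
```

```bash
python3 -m crank '[[0,[0.85,-1.85,0],[0,0,0.118]],[0,[0.85,-1.85,0],[0,0,0.118]],[0,[0.85,-1.85,0],[0,0,0.118]],[0,[0.85,-1.85,0],[0,0,0.118]],[0,[0.85,-1.85,0],[0,0,0.118]],[0,[0.85,-1.85,0],[0,0,0.118]],[0,[0.85,-1.85,0],[0,0,0.118]],[0,[0.85,-1.85,0],[0,0,0.118]],[0,[0.85,-1.85,0],[0,0,0.118]],[0,[0.85,-1.85,0],[0,0,0.118]],[0,[0.85,-1.85,0],[0,0,0.118]]]' && python3 -m crank '[[0,[0.85,-1.85,0.5],[0,0,0.118]],[0,[0.85,-1.85,0.5],[0,0,0.118]],[0,[0.85,-1.85,0.5],[0,0,0.118]],[0,[0.85,-1.85,0.5],[0,0,0.118]],[0,[0.85,-1.85,0.5],[0,0,0.118]],[0,[0.85,-1.85,0.5],[0,0,0.118]],[0,[0,0,0],[0,0,0]],[0,[0,0,0],[0,0,0]]]'
python3 held.py h8; python3 stock.py short 619 21 s8 3 .3 .014;python3 - <<'E'
from h import *
s=arm.get_state(); optics.grab_frame('wrist')
for q in ('place_short','stock_short_centre'): print(q,[(round(r['conf'],2),onz('wrist',r['uv'],.026,s)[:2].round(4)) for r in spot_point('wrist',q)])
E
```

```text
t: 27.35
eef_pos: [0.6211, 0.0806, 0.1147]
ee_rot: [3.141, -0.002, -2.426]
force: [-0.5, 0.0, -0.5]
width: 0.0129
t: 28.15
eef_pos: [0.6202, -0.0386, 0.0852]
ee_rot: [-3.141, -0.001, -3.128]
force: [0.1, 0.7, -0.9]
width: 0.0127
n 5429 z med -36.8 x [-28.7  45.3]
handle x [11.6 38.5 45.2] y [-18.9  19.5]
(-80, -12) 779 y 0.81 x [-30.1 -13.8] z [-38.1 -36.8 -34.1]
(12, 25) 767 y 0.32 x [12.3 24.7] z [-38.  -36.7 -34.1]
(25, 80) 1650 y 0.32 x [25.6 45.2] z [-38.1 -36.7 -33.6]
[ 0.6202 -0.0386  0.0852] [-3.141e+00 -1.000e-03 -3.128e+00] 0.012715516964168472 28.15
n 1952 vis len 49.8 yaw 0.013 shank lat 13.7 handle [-6.2 34.4] mid 14.1 tops 32.1
stock centre [617.3  22. ] place [618.1 -38. ]
at [ 0.6209 -0.0378  0.0857] yaw -3.127 t 28.25 width 0.0128
4 x [-0.0, -0.01, 1.79] [0.0, -0.0, 0.0]
place_short [(0.72, array([ 0.6217, -0.041 ])), (0.2, array([ 0.6389, -0.1635]))]
stock_short_centre [(0.6, array([0.6217, 0.025 ]))]
```

```bash
python3 -m crank '[[0,[-0.08,0,1.5],[0,0,0]],[0,[-0.08,0,2],[0,0,0]],[0,[-0.1,0,2],[0,0,0]],[0,[0,0,1],[0,0,0]],[0,[0,0,0.7],[0,0,0]],[0,[0,0,0],[0,0,0]],[0,[0,0,0],[0,0,0]]]'
python3 stock.py short 619 21 s9 5.4 .4 -.004
```

```text
t: 29.1
eef_pos: [0.624, -0.038, 0.0144]
ee_rot: [-3.142, 0.001, -3.128]
force: [-0.4, -0.1, -0.5]
width: 0.0128
n 2975 vis len 30.8 yaw 0.025 shank lat 5.9 handle [-13.8  27.6] mid 6.9 tops 32.1
stock centre [617.6  21.4] place [619.1 -38.6]
at [ 0.6241 -0.038   0.0147] yaw -3.128 t 29.15 width 0.0127
4 x [-0.01, -0.02, 0.47] [0.0, 0.0, -0.003]
```

View pics/s9.png

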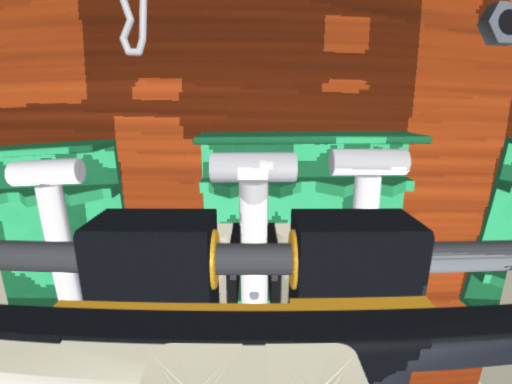

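Aligned: the held pin's handle (253,167) sits inside the near end plate, level with the stock handle (368,162). I'll lower it now.

```bash
python3 -m crank '[[0,[0,0,0.5],[0,0,0]],[0,[0,0,0.5],[0,0,0]],[0,[0,0,0.4],[0,0,0]],[0,[0,0,0.2],[0,0,0]],[0,[0,0,0.1],[0,0,0]],[0,[0,0,0],[0,0,0]]]'; python3 -m crank '[[0,[0,0,0.1],[0,0,0]],[0,[0,0,0],[0,0,0]]]'
```

```text
t: 29.75
eef_pos: [0.6234, -0.0382, -0.0034]
ee_rot: [-3.142, -0.0, -3.129]
force: [0.5, -0.0, -1.3]
width: 0.013
t: 29.95
eef_pos: [0.6237, -0.038, -0.0039]
ee_rot: [3.141, 0.001, -3.129]
force: [-1.3, 0.5, 1.4]
width: 0.0129
```

```bash
python3 -m crank '[[0,[0,0,0.05],[0,0,0]],[0,[0,0,0],[0,0,0]],[17,[0,0,0],[0,0,0]],[22,[0,0,0],[0,0,0]],[32,[0,0,0],[0,0,0]],[32,[0,0,0],[0,0,0]],[32,[0,0,-1],[0,0,0]],[32,[0,0,-2],[0,0,0]],[32,[0,0,-4],[0,0,0]],[32,[0,0,-4],[0,0,0]],[32,[0,0,-4],[0,0,0]]]' && python3 -m crank '[[32,[4,0,0],[0,0,0]],[32,[4,0,0],[0,0,0]],[32,[4,0,0],[0,0,0]],[32,[4,0,0],[0,0,0]],[32,[3,0,0],[0,0,0]],[32,[0,4,0],[0,0,0]],[32,[0,4,0],[0,0,0]],[32,[0,4,0],[0,0,0]],[32,[0,4,0],[0,0,0]],[32,[0,4,0],[0,0,0]],[32,[0,0,0],[0,0,0]]]'
python3 topchk.py top4 | tail -6
```

```text
t: 31.05
eef_pos: [0.6232, -0.0384, 0.1476]
ee_rot: [-3.141, 0.0, -3.129]
force: [1.9, -0.5, -0.4]
width: 0.0281
t: 32.15
eef_pos: [0.4315, 0.1631, 0.1462]
ee_rot: [3.14, 0.002, -3.125]
force: [-0.0, -0.2, -0.4]
width: 0.0282
383 x [587.5 703.8] y@640 -208.7 yaw 0.043 z front/back 31.0 31.1
393 x [586.  701.7] y@640 -148.8 yaw 0.042 z front/back 31.0 30.6
341 x [588.6 687. ] y@640 200.0 yaw -0.095 z front/back 30.4 30.2
349 x [582.6 681.3] y@640 140.2 yaw -0.092 z front/back 30.2 30.2
281 x [577.7 658.7] y@640 21.6 yaw 0.022 z front/back 30.6 30.7
283 x [578.6 659.9] y@640 -36.9 yaw 0.013 z front/back 30.6 30.7
```

View pics/top4.png

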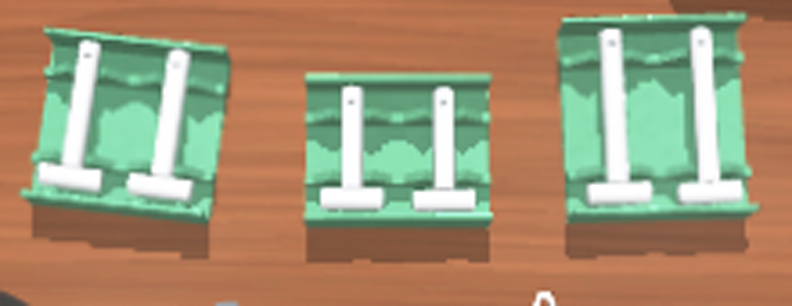

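```bash
python3 - <<'E'
from h import *
for cam in ('scene','top'):
  ims=[optics.grab_frame(cam) for _ in range(3)]; im=ims[0][0]; C=np.nanmean([cloud(cam,d)*1000 for _,d in ims],0)
  w=(im.min(-1)>105)&((im.max(-1).astype(int)-im.min(-1))<40)&(C[...,0]>560)&(C[...,0]<720)&(abs(C[...,1])<240)&(C[...,2]>20)&(C[...,2]<40)
  k,lab,st,_=cv2.connectedComponentsWithStats(w.astype(np.uint8))
  for i in range(1,k):
    if st[i,4]<80: continue
    P=C[lab==i]; sh=P[P[:,0]>P[:,0].min()+24]; b=np.polyfit(sh[:,0],sh[:,1],1); r=abs(sh[:,1]-np.polyval(b,sh[:,0]))<3; b=np.polyfit(sh[r,0],sh[r,1],1)
    hd=P[P[:,0]<P[:,0].min()+13]; q=sh[r]; mx=np.median(q[:,0])
    print(cam,st[i,4],'y@620',np.polyval(b,620).round(1),'yaw',b[0].round(3),'handle mid y',np.percentile(hd[:,1],[2,98]).mean().round(1),'crest z',np.percentile(q[q[:,0]<mx,2],85).round(1),np.percentile(q[q[:,0]>=mx,2],85).round(1))
E
```

```text
scene 275 y@620 -206.2 yaw 0.047 handle mid y -209.9 crest z 32.5 32.2
scene 293 y@620 -146.3 yaw 0.046 handle mid y -150.4 crest z 32.8 32.2
scene 246 y@620 -34.0 yaw 0.015 handle mid y -37.1 crest z 32.5 32.4
scene 258 y@620 25.2 yaw 0.033 handle mid y 22.8 crest z 32.5 32.7
scene 362 y@620 146.3 yaw -0.104 handle mid y 147.2 crest z 32.5 32.1
scene 390 y@620 206.2 yaw -0.094 handle mid y 207.4 crest z 32.4 32.2
top 346 y@620 -150.4 yaw 0.069 handle mid y -152.2 crest z 33.1 33.0
top 361 y@620 -209.3 yaw 0.045 handle mid y -210.3 crest z 33.4 33.4
top 319 y@620 201.2 yaw -0.09 handle mid y 203.8 crest z 32.6 32.8
top 312 y@620 142.7 yaw -0.106 handle mid y 146.5 crest z 32.8 32.8
top 269 y@620 21.2 yaw 0.022 handle mid y 21.5 crest z 32.7 33.0
top 275 y@620 -37.0 yaw 0.015 handle mid y -38.7 crest z 32.9 33.5
```

```bash
python3 -c "
from station import arm
print(arm.get_state()['t']); print(arm.job_done())"
```

```text
32.5
the job is handed in; nothing more can be done
None
```

All three loose pins now lie in their matching racks, each lowered until the wrist just felt it touch (about 1 to 4 N) and then released. The job was handed in at 32.5 s of the 72 s allowed, and no verdict is reported.

**Last checks (top and scene cameras):**
- **Height and level:** every placed pin is level, with its top at the same height as its rack neighbour's.
- **Direction:** handles point towards the robot, as on the pins already there. Yaw agrees with the neighbour's to about 0.01 rad on most readings, and to 0.02 rad at worst.
- **Spacing:** the mid and long pins measure about 60 mm from their neighbours, with single readings down to about 58.5 mm.
- **Untouched:** the pins already in the racks stayed where they were. I never reached for the red and brown look-alikes or the loose nut and clip, though I did not check their positions at the end.

**What disagreed or went wrong:**
- **First grasp:** the first try on the mid pin closed on air above it and moved nothing. Both cameras put the real finger ends about 28 mm short of the stated TCP, so I lowered every grip by that amount and they all held.
- **Short pin spacing:** one top-camera reading gave about 58.4 mm instead of 60 mm. The scene camera gave 59.2 mm on the shank and 59.9 mm at the handle, and the heights match its neighbour's, so I take it as seated.
- **Camera offset:** the top camera reads y about 3 mm lower than the arm at the mid rack, so I used close wrist views for the final alignment.

I viewed 10 pictures in all.

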